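# Zero a coffee grinder and set it five clicks open

## Task

The coffee grinder has been taken apart for cleaning, so the red mark on its ring means nothing now: turn the black adjusting ring on top clockwise (seen from above) until you feel the burrs just touch, without forcing them together, then back it off exactly five clicks. Then seat the bean hopper fully home and upright in the throat without ramming it, leave the ring at five clicks, and leave the other things on the worktop where they are.

Things in the scene. Friction and masses are not known exactly. Their poses are not given: they have to be found in the camera images.
- grinder: Electric burr coffee grinder, fixed: brushed steel box 124 x 110 x 99 mm on rubber feet, above it a black round head with a flat deck (90 mm across, z = 130 mm); dark grounds drawer in the front (-x) face. Origin: centre of the underside, on the axis of ring and throat; z up.
- ring_grip (a point): On the grinder's axis, level with the top of the black ribbed adjusting ring, 160 mm above the worktop; fixed to the grinder, does not turn with the ring. The ring is 58 mm across, 26 mm high (z 134 to 160 mm), bore 47 mm, about this axis. Grip it from above across any diameter. Clockwise from above closes the burrs. Its red mark may point anywhere at any setting.
- ring_foot (a point): On the axis at the ring's lower edge, 4 mm above the deck; fixed. The ring has 24 detents a turn: 15 degrees a click; just past each click it resists with about 0.2 N m, which then flips to push it on into the next. Let go, it settles in the nearest click. It starts 3 to 7 clicks open. Zero, where the burrs touch, is itself a detent; the five clicks count from it.
- burr_face (a point): Lower face of the moving burr, hidden inside, on the axis. 100.00 mm above the grinder's underside when the burrs just touch, 0.04 mm more for each click that the ring is open (100.20 mm at five clicks): far finer than the readings. It does not turn with the ring.
- burr_seat (a point): Spring seat of the fixed burr, hidden inside, on the axis, 95.0 mm above the underside at rest. At zero the ring stops: torque steps up to 0.45 N m, then climbs 2.2 N m per rad as the seat gives, 0.087 mm a degree. At 94.35 mm (ring 7.5 degrees past zero, about 0.7 N m) the burrs are forced and damaged. Let go, the ring springs back to zero.
- throat (a point): Centre of the mouth of the aluminium throat collar that stands inside the ring, 163 mm above the worktop, 3 mm above the ring's top: bore 35 mm, outside 41 mm, floor 25 mm below the mouth. Fixed to the grinder, z up.
- hopper: Bean hopper, about 0.12 kg, loose, standing upright on its spigot: smoky clear cup, open top, 62 mm across from 43 to 80 mm above its underside (black rim), tapering to a black flange 45 mm across (18 to 23 mm) and a solid spigot 31 mm across, 18 mm long, chamfered foot. Origin: centre of the spigot's underside, z up. Seated, the flange rests on the collar's mouth: origin 18 mm below throat.
- ramekin_tan: Bystander: white ramekin with tan filling, 57 mm across, 33 mm high; origin under its centre. It and the hopper may have swapped places.
- ramekin_dark: Bystander: white ramekin with dark brown filling, 53 mm across, 31 mm high; origin under its centre.
- timer: Bystander: red and white wind-up kitchen timer, 62 mm across, 56 mm high; origin under its centre.
- measure: Bystander: small steel measuring cup with handle, 57 x 129 x 28 mm; origin under its middle.
- teaspoon: Bystander: steel teaspoon, 130 mm long, 11 mm high; origin under its middle.
Not all that is in view belongs to the job. What is shaped like the hopper but blue is not meant.

How it is judged:
On the way, in this order (a step that is already met when the one before it is completed fails the run):
1. the ring has been turned clockwise to zero: the burrs touch (z of burr_face in the frame of grinder below 0.100006 m), for 0.1 s.
2. the ring has been backed off to five clicks (half a click either way) (z of burr_face in the frame of grinder between 0.10018 and 0.10022 m), for 0.3 s.
3. the hopper is seated in the throat, with the ring still at five clicks (all of step 2 and horizontal distance between hopper and throat below 0.0045 m and z of hopper in the frame of throat between -0.0205 and -0.0155 m and angle between hopper's own z axis and vertical below 0.07 rad), for 0.2 s.
At the end, for the whole second after the job is handed in: The burr face stands five clicks (4.5 to 5.5, that is 0.18 to 0.22 mm) above touching; the hopper stands in the throat, let go and at rest, its origin within 4.5 mm of the axis and 15.5 to 20.5 mm below the throat's mouth (18 mm when flush), tilted less than 0.07 rad (all of step 3 and linear speed of hopper below 0.01 m/s and contact force between the fingers and hopper below 0.1 N and contact force between the fingers and grinder below 0.1 N).
It fails at once if the burrs are forced together: the ring is driven 7.5 degrees past zero, with about 0.7 N m (z of burr_seat in the frame of grinder below 0.09435 m).
It fails at once if the hopper is rammed into or dropped onto the grinder (over 40 N) (contact force between hopper and grinder above 40 N).
It fails at once if the hopper is knocked over (angle between hopper's own z axis and vertical above 0.7 rad).
It fails at once if another thing on the worktop is shifted by more than 30 mm (distance of any of ramekin_tan, ramekin_dark, timer, measure, teaspoon from where it was at the start of the episode above 0.03 m).
It also fails if it takes over 72 s, if anything falls off the work surface, if the arm or the gripper's body presses on something with over 40 N, if the wrist force passes 120 N, or if a joint passes its speed limit or range.

## Robot

A 6-joint arm with a two-finger parallel gripper is mounted at the origin on a cart in front of the work surface, level with it; the furniture and walls round the work are solid. World frame = base frame: x ahead of the robot, y to its left, z up, the work surface at z = 0. Lengths are in m, angles in rad, forces in N, time in s.
With the tool pointing down it reaches from about 0.375 to 0.9 m from the base axis. Payload 3.1 kg.
Tool frame: the origin (TCP) lies on the centre line of the jaws, within the pads' length; the fingertips stand 17 mm ahead of it and the grasp point (between the pads) lies 2 mm behind it (env.tip_extent is the distance from the TCP to the fingertips, in m); z points along the fingers, y is the line along which they close (so a half turn about z gives the same grasp; the last joint's range is limited). The gripper opens to 85 mm and grips with 20 to 120 N. Pads are 22 mm wide; open, the fingers measure 114 mm over their backs; the gripper's body (76 mm by 85 mm) begins 54 mm behind the grasp point. The pads swing forward as they close: fully open they stand 13 mm farther back than shut.
Start: joints at [1.073, 0.527, 1.433, -0, 1.181, -0.178], TCP at [0.196, 0.593, 0.248] pointing down, gripper open.
Joint ranges: [-3.08, 3.08], [-0.75, 2.2], [0.22, 2.44], [-1.43, 4.57], [0, 2.65], [-2.85, 2.85]. Speed limits (rad/s): [2.79, 2.79, 3.14, 3.14, 3.14, 3.14].

## Interface

Orientations are given as a rotation vector (axis times angle).
In Python, from workcell import env gives the robot as it stands.
- The arm moves only by the tool arm_command, never from a script. Its argument "rows" is a list of rows, each an object of numbers: "dx", "dy", "dz": the shift along the tool's x, y, z in m; "twist": the turn about the tool's z in degrees. A call has 1 to 12 rows; each row is the pose to reach, as a shift and turn from the pose commanded when the call began, along the tool's axes at that moment; what a row does not reach only later rows make up. A row lasts 1/10 s, in which the tool goes at most 50 mm and 8.59 degrees, less where a joint would pass 70% of its speed; a pose out of reach is approached as far as the arm can. A call with a gripper value outside its range is refused whole. "hand" is the opening, from 0 (shut) to 1 (fully open), set as the call begins (left out, the last holds). The fingers move at their own pace and stop on an object; "grip_force" is the grip in N (left out, the last holds). Time passes only in rows, so rows that repeat a pose let the fingers close. It gives the time, the measured TCP pose, the force, the opening and the grip force at its end, in the units of the state.
- env.get_state(): the state, without advancing time (a new reading comes with each control period).
- env.get_image(name): name is "side" or "top" or "wrist"; returns the picture (420x560x3 uint8, blue, green, red); there is no depth.
- env.camera_model(name): a dict with "fx", "fy", "cx", "cy" (pixels), "R" (3x3) and "t" (3): a world point X has camera coordinates R X + t; the wrist camera has in their place "T_tool_cam" (4x4, takes a point from camera to tool coordinates, whose origin is the TCP and whose axes are the flange's). Camera axes: x right, y down, z forward; pixel columns grow to the right and rows downward; lengths in m; the calibration is good to about 2 mm. The wrist camera is an equidistant fisheye: a pixel r from the principal point sees the ray r / f radians off the axis. A picture is of the moment at which its call begins: read the wrist's pose just before it. camera_model takes no time and is no camera call.
- env.job_done(): hands the job in; it is judged then, once.
Trained networks look in the newest picture that a camera, given by its name, has taken for a name from the list of things; names that differ only in an ending like _2 or _b are one class to them, and where a whole thing is asked for, a point or a joint stands for the part that bears it (a point fixed in the world has none). Each returns a list of dicts, best first, with "p" (0 to 1); they miss things now and then, are a little off and sometimes report something else, mostly with a low value. They report only what shows in the picture. A call takes as long as a camera call. They do not tell look-alikes from the thing itself.
- env.recognise(camera, thing): "rect" ([left, top, width, height] in pixels, round what is visible of it).
- env.masks_of(camera, thing): "pixels" (420x560 bool, what is visible of it) and "rect" ([left, top, width, height] in pixels, round what is visible of it).
- env.pinpoint(camera, thing): "point" ([column, row] in pixels: a listed point, or the origin of a listed thing).
The state is a dict: "clock": time; "qpos": joint angles; "joint_velocities": joint speeds; "tau": joint torques, N m; "ee_pos": TCP position; "ee_rot": TCP orientation; "force": force on the tool from outside, world axes, zero at the start; "torque": the same for the moment, N m; "finger_gap": opening from 0.0 (shut) to 1.0 (fully open); "gripper_force": force on a finger pad.
Only numpy, scipy, OpenCV 4.12 (cv2) and the standard library are available. Lean on these libraries where they do the work, as an engineer would, in place of code of your own. Each camera call takes 0.05 s, during which the arm holds its last target. There are 200 camera calls.

## Working session

There is one attempt and no reset: what is moved stays moved. The work goes in short steps, Python scripts to look and compute and a tool call to move; the robot and the scene stay as the last step left them, time stands still between calls to the robot, and variables do not carry over. Pictures are saved under pics/ and viewed, at most 10 in all, crops included, and the job is handed in when it is done.

Besides the shell and the picture viewer there is one more tool, called as name([rows], argument=value, ...), one row to a line, values as JSON. arm_command: Moves the arm, as the interface text tells. Its arguments: {"type":"object","properties":{"rows":{"type":"array"},"hand":{"type":"number"},"grip_force":{"type":"number"}},"required":["rows"]}

```bash
mkdir -p pics; ls; cat > h.py <<'E'
import numpy as np, cv2
from workcell import env
from scipy.spatial.transform import Rotation as Ro
def ray(cam,px,st=None):
    m=env.camera_model(cam); u=(px[0]-m['cx'])/m['fx']; v=(px[1]-m['cy'])/m['fy']
    if cam=='wrist':
        r=np.hypot(u,v); s=np.sin(r)/r if r>1e-9 else 1
        d=np.array([u*s,v*s,np.cos(r)]); T=np.array(m['T_tool_cam']); R=Ro.from_rotvec(st['ee_rot']).as_matrix()
        return R@T[:3,3]+st['ee_pos'], R@T[:3,:3]@d
    R=np.array(m['R']); d=R.T@np.array([u,v,1]); return -R.T@np.array(m['t']), d/np.linalg.norm(d)
def tri(rs):
    A=np.zeros((3,3));b=np.zeros(3)
    for o,d in rs:
        P=np.eye(3)-np.outer(d,d);A+=P;b+=P@o
    X=np.linalg.solve(A,b); return X,[float(np.linalg.norm((np.eye(3)-np.outer(d,d))@(X-o)))*1e3 for o,d in rs]
def atz(r,z):
    o,d=r; return o+d*(z-o[2])/d[2]
E
python3 - <<'E'
from h import *
np.set_printoptions(precision=4,suppress=True)
s=env.get_state();print(s)
ims=[env.get_image(c) for c in('side','top','wrist')]
for c,i in zip(('side','top','wrist'),ims): cv2.imwrite(f'pics/{c}0.png',i)
cv2.imwrite('pics/st0.png',cv2.resize(np.hstack(ims[:2]),(800,300)))
for t in['ring_grip','throat','hopper','ramekin_tan','timer','grinder','ramekin_dark','measure','teaspoon']:
  L={}
  for c in('side','top'):
    r=env.pinpoint(c,t); L[c]=[(np.round(q['point'],1).tolist(),round(q['p'],2)) for q in r[:3]]
  print(t,L)
  if L['side'] and L['top']:
    print('  ',*tri([ray(c,L[c][0][0]) for c in L]))
E
```

```text
pics
{'clock': 0.0, 'qpos': array([ 1.0725,  0.5285,  1.4339, -0.    ,  1.1814, -0.1785]), 'joint_velocities': array([ 0.002 ,  0.0012,  0.0009, -0.0006, -0.0014,  0.0006]), 'tau': array([ -0.0014, -44.2346, -17.8023,  -0.0003,   0.0084,   0.    ]), 'ee_pos': array([0.1961, 0.5927, 0.2473]), 'ee_rot': array([-0.5001, -3.1008,  0.0033]), 'force': array([-0.1797,  0.4027, -0.015 ]), 'torque': array([ 0.0009,  0.0038, -0.0272]), 'gripper_force': 0.0, 'finger_gap': 0.9986631711789166}
ring_grip {'side': [([325.0, 188.4], 0.81)], 'top': [([318.2, 259.9], 0.75)]}
   [ 0.4184 -0.052   0.1562] [0.41492231551223074, 0.41492231551224984]
throat {'side': [([323.5, 186.5], 0.76)], 'top': [([318.1, 259.3], 0.74)]}
   [ 0.4212 -0.051   0.1621] [0.9981869789213503, 0.9981869789214509]
hopper {'side': [([242.8, 322.6], 0.66), ([282.2, 290.4], 0.62)], 'top': [([142.1, 230.4], 0.93)]}
   [0.4928 0.4474 0.0072] [3.766860806806884, 3.7668608068069434]
ramekin_tan {'side': [([348.1, 207.9], 0.39)], 'top': [([401.7, 267.9], 0.75)]}
   [ 0.3977 -0.3023  0.0037] [4.770478277297323, 4.7704782772971654]
timer {'side': [([235.1, 242.5], 0.65)], 'top': [([273.0, 182.6], 0.77)]}
   [0.6485 0.0734 0.0134] [6.5040871093348365, 6.504087109334643]
grinder {'side': [([324.0, 235.9], 0.86)], 'top': [([310.1, 260.3], 0.66)]}
   [ 0.4182 -0.0393  0.0114] [0.9171923877530661, 0.917192387753183]
ramekin_dark {'side': [([271.0, 214.6], 0.52)], 'top': [([365.1, 184.6], 0.83)]}
   [ 0.64   -0.2004 -0.0036] [3.9303697051161497, 3.930369705116327]
measure {'side': [([288.1, 199.6], 0.44)], 'top': [([416.0, 189.0], 0.64), ([312.9, 262.4], 0.44)]}
   [ 0.6264 -0.3493 -0.0018] [6.497411901350085, 6.497411901350013]
teaspoon {'side': [([264.7, 221.2], 0.42)], 'top': [([417.9, 189.5], 0.58), ([332.4, 185.8], 0.54)]}
   [ 0.6839 -0.3747 -0.1045] [35.19643598834772, 35.19643598834816]
```

View pics/st0.png

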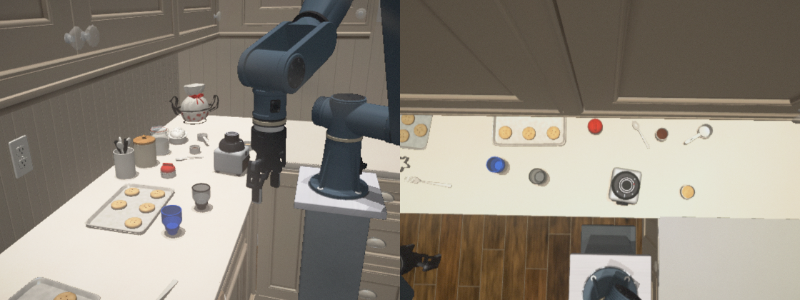

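```bash
python3 - <<'E'
from h import *
np.set_printoptions(precision=4,suppress=True)
a=cv2.imread('pics/top0.png');b=cv2.imread('pics/side0.png')
c1=cv2.resize(a[170:290,90:210],(400,400),interpolation=2);c2=cv2.resize(b[225:375,190:340],(400,400),interpolation=2)
cv2.imwrite('pics/crop.png',np.hstack([c1,c2]))
print(ray('top',(280,210)),ray('side',(280,210)))
print('side 2nd', tri([ray('side',(282.2,290.4)),ray('top',(142.1,230.4))]), atz(ray('side',(282.2,290.4)),0), atz(ray('side',(242.8,322.6)),0),atz(ray('top',(142.1,230.4)),0))
E
```

```text
(array([0.4052, 0.0257, 1.2495]), array([ 0.1259,  0.0191, -0.9919])) (array([0.1019, 1.3694, 0.6569]), array([ 0.2838, -0.8877, -0.3625]))
side 2nd (array([0.4505, 0.4125, 0.0806]), [41.54150083032979, 41.54150083032986]) [0.4499 0.2798 0.    ] [0.4931 0.4371 0.    ] [0.4969 0.4511 0.    ]
```

The side view shows the blue look-alike at about (242,305) and the smoky cup at about (281,273). In the top view they are at about (135,231) and (193,248). The grinder is at about (318,260) in the top view. The smoky clear cup with the black rim fits the description; I'll confirm it in a crop.

```bash
python3 - <<'E'
from h import *
np.set_printoptions(precision=4,suppress=True)
a=cv2.imread('pics/top0.png');b=cv2.imread('pics/side0.png')
c1=cv2.resize(a[195:295,100:240],(400,286),interpolation=2);c2=cv2.resize(b[230:350,210:350],(400,343),interpolation=2)[:286]
cv2.imwrite('pics/crop1.png',np.hstack([c1,c2]))
for c in('top','side'):
  for t in('hopper','ring_grip','grinder'):
    print(c,t,[(np.round(q['rect']).tolist(),round(q['p'],2)) for q in env.recognise(c,t)])
# predicted hopper px of origin at side 2nd -> world z=0
X=atz(ray('side',(282.2,290.4)),0)
m=env.camera_model('top')
for P in(X,X+[0,0,.08]):
  q=np.array(m['R'])@P+m['t'];print(m['fx']*q[0]/q[2]+m['cx'],m['fy']*q[1]/q[2]+m['cy'])
E
```

```text
top hopper [([121.0, 220.0, 23.0, 21.0], 0.78), ([181.0, 240.0, 26.0, 18.0], 0.69), ([357.0, 178.0, 20.0, 19.0], 0.31)]
top ring_grip [([290.0, 232.0, 48.0, 55.0], 0.96)]
top grinder [([293.0, 237.0, 49.0, 49.0], 0.67)]
side hopper [([263.0, 258.0, 32.0, 36.0], 0.87), ([228.0, 287.0, 27.0, 43.0], 0.57)]
side ring_grip [([297.0, 186.0, 51.0, 60.0], 0.96)]
side grinder []
199.9485390336361 247.61250568717645
194.0208864712497 246.44701052375925
```

View pics/crop1.png

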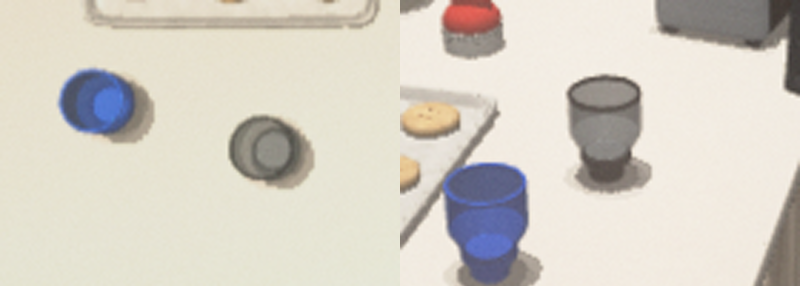

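Confirmed: the smoky one with the black rim, top (192,247), side (282,262), is the hopper. The blue one is not.

```bash
cat >> h.py <<'E'
def move(P,s=None):
    s=s or env.get_state(); R=Ro.from_rotvec(s['ee_rot']).as_matrix(); return R.T@(np.array(P)-s['ee_pos'])
E
python3 - <<'E'
from h import *
np.set_printoptions(precision=4,suppress=True)
print('hopper rim',tri([ray('top',(192.4,247.2)),ray('side',(281.7,262.2))]))
print(env.tip_extent, Ro.from_rotvec(env.get_state()['ee_rot']).as_matrix())
print(env.camera_model('wrist'))
for P in([.42,.25,.27],[.42,-.051,.27]): print(move(P))
E
```

```text
hopper rim (array([0.4478, 0.2842, 0.0797]), [0.06762444568078516, 0.06762444568088562])
0.017 [[-0.9493  0.3144  0.    ]
 [ 0.3144  0.9493  0.    ]
 [ 0.      0.     -1.    ]]
{'fx': 325.19226210127806, 'fy': 325.19226210127806, 'cx': 278.5983960590022, 'cy': 211.5618325428129, 'T_tool_cam': array([[ 0.0003, -0.9452, -0.3264,  0.0844],
       [ 1.    ,  0.0008, -0.0013, -0.0004],
       [ 0.0015, -0.3264,  0.9452, -0.1262],
       [ 0.    ,  0.    ,  0.    ,  1.    ]])}
[-0.3201 -0.2556 -0.0217]
[-0.4148 -0.5414 -0.0217]
```

arm_command([
  {"dx": -0.32, "dy": -0.255, "dz": -0.022},
  {"dx": -0.32, "dy": -0.255, "dz": -0.022},
  {"dx": -0.32, "dy": -0.255, "dz": -0.022},
  {"dx": -0.32, "dy": -0.255, "dz": -0.022},
  {"dx": -0.32, "dy": -0.255, "dz": -0.022},
  {"dx": -0.32, "dy": -0.255, "dz": -0.022},
  {"dx": -0.32, "dy": -0.255, "dz": -0.022},
  {"dx": -0.32, "dy": -0.255, "dz": -0.022},
  {"dx": -0.32, "dy": -0.255, "dz": -0.022},
  {"dx": -0.32, "dy": -0.255, "dz": -0.022},
], hand=1)

```text
invalid input at $.rows[0]: expected keys dx, dy, dz, twist
```

```bash
python3 - <<'E'
from h import *
np.set_printoptions(precision=4,suppress=True)
s=env.get_state();env.get_image('wrist');print(s['ee_pos'],s['qpos'])
for t in('hopper','throat','ring_grip'):
  for q in env.pinpoint('wrist',t): print(t,q['point'],q['p'],atz(ray('wrist',q['point'],s),0),atz(ray('wrist',q['point'],s),.16))
print(move([.42,-.051,.27]))
E
```

```text
[0.1964 0.5933 0.2483] [ 1.0725  0.5275  1.4327  0.      1.1814 -0.1785]
[-0.4148 -0.5414 -0.0217]
```

arm_command([
  {"dx": -0.32, "dy": -0.255, "dz": -0.022, "twist": 0},
  {"dx": -0.32, "dy": -0.255, "dz": -0.022, "twist": 0},
  {"dx": -0.32, "dy": -0.255, "dz": -0.022, "twist": 0},
  {"dx": -0.32, "dy": -0.255, "dz": -0.022, "twist": 0},
  {"dx": -0.32, "dy": -0.255, "dz": -0.022, "twist": 0},
  {"dx": -0.32, "dy": -0.255, "dz": -0.022, "twist": 0},
  {"dx": -0.32, "dy": -0.255, "dz": -0.022, "twist": 0},
  {"dx": -0.32, "dy": -0.255, "dz": -0.022, "twist": 0},
  {"dx": -0.32, "dy": -0.255, "dz": -0.022, "twist": 0},
  {"dx": -0.32, "dy": -0.255, "dz": -0.022, "twist": 0},
], hand=1)

```text
clock: 2.55
ee_pos: [0.4212, 0.2494, 0.2705]
ee_rot: [0.506, 3.1, 0.001]
force: [-0.2, -0.3, -0.0]
finger_gap: 0.998
gripper_force: 0.0
```

```bash
python3 - <<'E'
from h import *
np.set_printoptions(precision=4,suppress=True)
s=env.get_state();env.get_image('wrist');print(s['ee_pos'],s['qpos'])
for t in('hopper','throat','ring_grip'):
  for q in env.pinpoint('wrist',t): print(t,q['point'],q['p'],atz(ray('wrist',q['point'],s),0),atz(ray('wrist',q['point'],s),.16))
print(move([.42,-.051,.27]))
E
```

```text
[0.4212 0.2494 0.2705] [ 0.3057  0.3157  1.7379  0.0003  1.0874 -0.9414]
hopper [435.6, 177.3] 0.72 [0.4919 0.4488 0.    ] [0.4311 0.379  0.16  ]
throat [25.1, 296.0] 0.74 [ 0.479  -0.2832  0.    ] [ 0.4233 -0.0577  0.16  ]
ring_grip [28.2, 296.3] 0.81 [ 0.4814 -0.2741  0.    ] [ 0.4248 -0.0523  0.16  ]
[-0.0957 -0.2874  0.0001]
```

Now over the ring.

arm_command([
  {"dx": -0.096, "dy": -0.287, "dz": 0, "twist": 0},
  {"dx": -0.096, "dy": -0.287, "dz": 0, "twist": 0},
  {"dx": -0.096, "dy": -0.287, "dz": 0, "twist": 0},
  {"dx": -0.096, "dy": -0.287, "dz": 0, "twist": 0},
  {"dx": -0.096, "dy": -0.287, "dz": 0, "twist": 0},
  {"dx": -0.096, "dy": -0.287, "dz": 0, "twist": 0},
  {"dx": -0.096, "dy": -0.287, "dz": 0, "twist": 0},
  {"dx": -0.096, "dy": -0.287, "dz": 0, "twist": 0},
  {"dx": -0.096, "dy": -0.287, "dz": 0, "twist": 0},
])

```text
clock: 3.65
ee_pos: [0.4205, -0.0502, 0.2701]
ee_rot: [-0.497, -3.101, -0.001]
force: [-0.6, -0.8, -1.3]
finger_gap: 0.998
gripper_force: 0.0
```

```bash
python3 - <<'E'
from h import *
np.set_printoptions(precision=4,suppress=True)
s=env.get_state();im=env.get_image('wrist');cv2.imwrite('pics/w1.png',im);print(s['ee_pos'],s['qpos'],s['torque'])
for t,z in(('throat',.163),('ring_grip',.16),('ring_foot',.134)):
  for q in env.pinpoint('wrist',t): print(t,q['point'],q['p'],atz(ray('wrist',q['point'],s),z), tri([ray('wrist',q['point'],s),ray('top',(318.2,259.5)),ray('side',(324.3,187.5))]))
E
```

```text
[ 0.4205 -0.0502  0.2701] [-0.3843  0.2232  1.8824  0.0007  1.0373 -1.6379] [ 0.0075  0.06   -0.0392]
throat [279.3, 219.3] 0.64 [ 0.4228 -0.051   0.163 ] (array([ 0.4211, -0.0514,  0.1599]), [2.6141031420077017, 1.3342196041656862, 1.4302432552595201])
ring_grip [279.4, 215.2] 0.7 [ 0.4206 -0.0502  0.16  ] (array([ 0.4201, -0.051 ,  0.1594]), [0.9909094733511251, 0.8147170538253528, 0.35177397190818016])
ring_foot [281.0, 204.2] 0.93 [ 0.4205 -0.0487  0.134 ] (array([ 0.4176, -0.0492,  0.1585]), [5.10372394616713, 3.4296604216786273, 2.278182654421987])
```

View pics/w1.png

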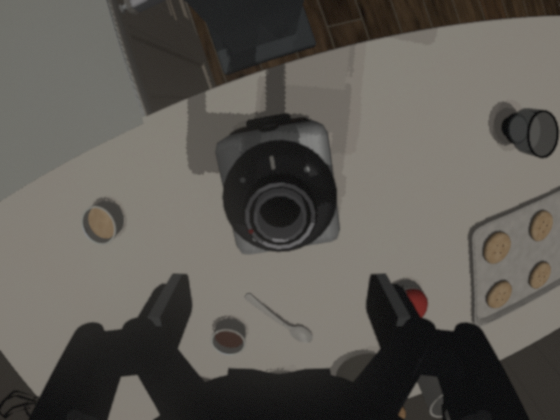

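The picture shows the collar centred at about (281,214) with the ring round it, centred under the tool. Lowering onto it.

arm_command([
  {"dx": 0, "dy": 0, "dz": 0.05, "twist": 0},
  {"dx": 0, "dy": 0, "dz": 0.09, "twist": 0},
  {"dx": 0, "dy": 0, "dz": 0.11, "twist": 0},
  {"dx": 0, "dy": 0, "dz": 0.117, "twist": 0},
  {"dx": 0, "dy": 0, "dz": 0.117, "twist": 0},
  {"dx": 0, "dy": 0, "dz": 0.117, "twist": 0},
])

```text
clock: 4.45
ee_pos: [0.4218, -0.0519, 0.1541]
ee_rot: [0.498, 3.1, -0.001]
force: [0.8, -0.0, 0.8]
finger_gap: 1.004
gripper_force: 0.0
```

arm_command([
  {"dx": 0, "dy": 0, "dz": 0, "twist": 0},
  {"dx": 0, "dy": 0, "dz": 0, "twist": 0},
  {"dx": 0, "dy": 0, "dz": 0, "twist": 0},
  {"dx": 0, "dy": 0, "dz": 0, "twist": 0},
  {"dx": 0, "dy": 0, "dz": 0, "twist": 0},
  {"dx": 0, "dy": 0, "dz": 0, "twist": 0},
  {"dx": 0, "dy": 0, "dz": 0, "twist": 0},
  {"dx": 0, "dy": 0, "dz": 0, "twist": 0},
], hand=0, grip_force=60)

```text
clock: 5.25
ee_pos: [0.4225, -0.05, 0.1554]
ee_rot: [0.506, 3.096, 0.007]
force: [2.2, 11.0, 13.8]
finger_gap: 0.656
gripper_force: 60.6
```

```bash
cat > r.py <<'E'
from h import *
np.set_printoptions(precision=3,suppress=True)
s=env.get_state();x=Ro.from_rotvec(s['ee_rot']).as_matrix()[:,1]
print('cw',round(-np.degrees(np.arctan2(x[1],x[0])),2),'tz',s['torque'],'j6',s['qpos'][5],s['tau'][5],s['ee_pos'],s['force'],s['finger_gap'],s['gripper_force'],s['clock'])
E
python3 r.py
```

```text
cw -71.43 tz [ 2.225 -0.464 -0.104] j6 -1.6381235219246324 -0.1544434390962124 [ 0.422 -0.05   0.155] [ 2.245 10.991 13.76 ] 0.6560097947867093 60.57647868641652 5.25
```

arm_command([
  {"dx": 0, "dy": 0.001, "dz": -0.001, "twist": 0},
  {"dx": 0, "dy": 0.001, "dz": -0.001, "twist": 0},
  {"dx": 0, "dy": 0.001, "dz": -0.001, "twist": 0},
])

```text
clock: 5.55
ee_pos: [0.4224, -0.0498, 0.1557]
ee_rot: [0.504, 3.097, 0.004]
force: [3.1, 7.9, 5.4]
finger_gap: 0.659
gripper_force: 64.9
```

```bash
python3 r.py
```

```text
cw -71.53 tz [ 1.484 -0.537 -0.005] j6 -1.6360786554442097 -0.0327617721632123 [ 0.422 -0.05   0.156] [3.084 7.891 5.381] 0.6591438947385714 64.87559833010252 5.55
```

arm_command([
  {"dx": 0, "dy": 0.002, "dz": -0.0005, "twist": 6},
  {"dx": 0, "dy": 0.002, "dz": -0.0005, "twist": 12},
  {"dx": 0, "dy": 0.002, "dz": -0.0005, "twist": 18},
  {"dx": 0, "dy": 0.002, "dz": -0.0005, "twist": 18},
  {"dx": 0, "dy": 0.002, "dz": -0.0005, "twist": 18},
])

```text
clock: 6.05
ee_pos: [0.4226, -0.0496, 0.1556]
ee_rot: [0.975, 2.984, -0.001]
force: [-0.5, -2.2, 6.0]
finger_gap: 0.663
gripper_force: 65.1
```

```bash
python3 r.py
```

```text
cw -53.81 tz [-0.099  0.023  0.067] j6 -1.3193792038905752 0.1098611787892878 [ 0.423 -0.05   0.156] [-0.514 -2.228  6.004] 0.6628990449264596 65.14264420140535 6.05
```

arm_command([
  {"dx": 0, "dy": 0, "dz": 0, "twist": 5},
  {"dx": 0, "dy": 0, "dz": 0, "twist": 10},
  {"dx": 0, "dy": 0, "dz": 0, "twist": 15},
  {"dx": 0, "dy": 0, "dz": 0, "twist": 15},
  {"dx": 0, "dy": 0, "dz": 0, "twist": 15},
])

```text
clock: 6.55
ee_pos: [0.4225, -0.0498, 0.1556]
ee_rot: [1.357, 2.831, -0.001]
force: [-1.5, -1.8, 5.7]
finger_gap: 0.661
gripper_force: 65.2
```

```bash
python3 r.py
```

```text
cw -38.78 tz [-0.321  0.08  -0.083] j6 -1.056914210887277 -0.014580859278794378 [ 0.422 -0.05   0.156] [-1.486 -1.755  5.742] 0.6611410159719273 65.23217325797305 6.55
```

```bash
cat > r.py <<'E'
from h import *
np.set_printoptions(precision=3,suppress=True)
L=[]
for i in range(5):
    s=env.get_state();x=Ro.from_rotvec(s['ee_rot']).as_matrix()[:,1]
    L.append([-np.degrees(np.arctan2(x[1],x[0])),s['torque'][2],s['tau'][5]])
    if i<4: env.get_image('top')
print(np.array(L).T,np.mean(L,0),s['ee_pos'],s['force'],s['torque'],s['qpos'][5],s['finger_gap'],s['gripper_force'],s['clock'])
E
python3 r.py
```

```text
[[-38.778 -38.779 -38.782 -38.783 -38.778]
 [ -0.083  -0.023  -0.028  -0.018  -0.066]
 [ -0.015  -0.022  -0.023  -0.022  -0.022]] [-38.78   -0.044  -0.021] [ 0.422 -0.05   0.156] [-1.183 -2.529  6.102] [-0.334  0.064 -0.066] -1.0569901464646898 0.6598252149491385 65.23510716855526 6.75
```

arm_command([
  {"dx": 0, "dy": 0, "dz": 0, "twist": 3},
  {"dx": 0, "dy": 0, "dz": 0, "twist": 3},
])

```text
clock: 6.95
ee_pos: [0.4225, -0.0498, 0.1556]
ee_rot: [1.432, 2.794, -0.001]
force: [-1.5, -3.0, 7.0]
finger_gap: 0.663
gripper_force: 65.2
```

```bash
python3 r.py
```

```text
[[-35.741 -35.777 -35.786 -35.787 -35.783]
 [ -0.018  -0.007  -0.03    0.02   -0.005]
 [  0.113   0.022  -0.001  -0.005  -0.006]] [-35.775  -0.008   0.024] [ 0.422 -0.05   0.156] [-0.877 -1.973  6.108] [-0.396  0.133 -0.005] -1.0046841950943948 0.6577453884135123 65.23981929640286 7.15
```

arm_command([
  {"dx": 0, "dy": 0, "dz": 0, "twist": 3},
  {"dx": 0, "dy": 0, "dz": 0, "twist": 3},
])

```text
clock: 7.35
ee_pos: [0.4225, -0.0499, 0.1556]
ee_rot: [1.504, 2.755, -0.001]
force: [-1.9, -3.1, 6.3]
finger_gap: 0.655
gripper_force: 65.3
```

```bash
python3 r.py
```

```text
[[-32.733 -32.775 -32.779 -32.787 -32.787]
 [ -0.036  -0.022  -0.06    0.007  -0.07 ]
 [  0.094   0.007  -0.016  -0.021  -0.022]] [-32.772  -0.036   0.008] [ 0.422 -0.05   0.156] [-1.355 -3.286  5.638] [-0.361  0.043 -0.07 ] -0.9522892907404042 0.6572867697500436 65.26483832392842 7.55
```

arm_command([
  {"dx": 0, "dy": 0, "dz": 0, "twist": 3},
  {"dx": 0, "dy": 0, "dz": 0, "twist": 3},
])

```text
clock: 7.75
ee_pos: [0.4224, -0.0499, 0.1556]
ee_rot: [1.576, 2.715, -0.001]
force: [-1.7, -3.0, 6.1]
finger_gap: 0.657
gripper_force: 65.3
```

```bash
python3 r.py
```

```text
[[-29.72  -29.764 -29.77  -29.774 -29.771]
 [ -0.079  -0.039  -0.052  -0.089  -0.032]
 [  0.05   -0.026  -0.049  -0.055  -0.056]] [-29.76   -0.058  -0.027] [ 0.422 -0.05   0.156] [-2.468 -3.511  6.083] [-0.454  0.152 -0.032] -0.8997787069450397 0.6595468976210119 65.2623605390545 7.95
```

arm_command([
  {"dx": 0, "dy": 0, "dz": 0, "twist": 3},
  {"dx": 0, "dy": 0, "dz": 0, "twist": 3},
])

```text
clock: 8.15
ee_pos: [0.4224, -0.0499, 0.1556]
ee_rot: [1.647, 2.672, -0.001]
force: [-1.1, -3.3, 6.8]
finger_gap: 0.655
gripper_force: 65.2
```

```bash
python3 r.py
```

```text
[[-26.709 -26.734 -26.733 -26.732 -26.73 ]
 [ -0.194  -0.227  -0.262  -0.212  -0.213]
 [ -0.098  -0.198  -0.218  -0.219  -0.217]] [-26.728  -0.222  -0.19 ] [ 0.422 -0.05   0.156] [-1.352 -3.834  6.786] [-0.51   0.074 -0.213] -0.8468721630685253 0.6585587733074683 65.23101251805201 8.35
```

arm_command([
  {"dx": 0, "dy": 0, "dz": 0, "twist": 3},
  {"dx": 0, "dy": 0, "dz": 0, "twist": 3},
])

```text
clock: 8.55
ee_pos: [0.4224, -0.0499, 0.1556]
ee_rot: [1.715, 2.629, -0.001]
force: [-1.1, -3.4, 6.5]
finger_gap: 0.662
gripper_force: 65.3
```

```bash
python3 r.py; python3 - <<'E'
from h import *
def ch(p): 
    i=cv2.imread(p); return i
cv2.imwrite('pics/w2.png',env.get_image('wrist'))
for p in('pics/w1.png','pics/w2.png'):
    i=ch(p).astype(int); m=(i[...,2]>i[...,1]*1.5+12)&(i[...,2]>i[...,0]*1.5+12); m=m.astype(np.uint8)
    n,l,s,c=cv2.connectedComponentsWithStats(m); print([(s[k,4],c[k].round(0).tolist()) for k in range(1,n) if s[k,4]>3])
E
```

```text
[[-23.764 -23.8   -23.811 -23.812 -23.811]
 [  0.046   0.022  -0.      0.01    0.067]
 [  0.143   0.077   0.055   0.051   0.05 ]] [-23.8     0.029   0.075] [ 0.422 -0.05   0.156] [-2.179 -2.498  6.406] [-0.499  0.122  0.067] -0.7954439376484641 0.654873444620011 65.28271367191337 8.75
[(np.int32(4), [250.0, 231.0]), (np.int32(345), [418.0, 301.0])]
[(np.int32(1840), [537.0, 195.0]), (np.int32(22), [230.0, 320.0])]
```

arm_command([
  {"dx": 0, "dy": 0, "dz": 0, "twist": 2},
  {"dx": 0, "dy": 0, "dz": 0, "twist": 2},
])

```text
clock: 9.0
ee_pos: [0.4224, -0.0499, 0.1556]
ee_rot: [1.76, 2.599, -0.001]
force: [-1.5, -3.8, 6.4]
finger_gap: 0.661
gripper_force: 65.3
```

```bash
python3 r.py
```

```text
[[-21.783 -21.808 -21.817 -21.818 -21.817]
 [  0.067   0.052   0.003   0.113   0.05 ]
 [  0.105   0.072   0.057   0.054   0.053]] [-21.809   0.057   0.068] [ 0.422 -0.05   0.156] [-2.9   -3.127  6.082] [-0.468  0.098  0.05 ] -0.7605431126129437 0.6625944587152063 65.28420346789062 9.2
```

arm_command([
  {"dx": 0, "dy": 0, "dz": 0, "twist": 1},
  {"dx": 0, "dy": 0, "dz": 0, "twist": 1},
])

```text
clock: 9.4
ee_pos: [0.4224, -0.0499, 0.1556]
ee_rot: [1.783, 2.584, -0.001]
force: [-2.5, -4.2, 6.0]
finger_gap: 0.658
gripper_force: 65.3
```

```bash
python3 r.py
```

```text
[[-20.795 -20.808 -20.812 -20.813 -20.812]
 [ -0.025   0.01    0.015   0.042   0.   ]
 [  0.066   0.043   0.035   0.034   0.033]] [-20.808   0.009   0.042] [ 0.422 -0.05   0.156] [-2.31  -3.379  5.488] [-0.43   0.176  0.   ] -0.7430461514438657 0.6556720166786558 65.28021936770529 9.6
```

```bash
python3 - <<'E'
from h import *
i=cv2.imread('pics/w2.png');j=cv2.imread('pics/w1.png')
cv2.imwrite('pics/c2.png',np.hstack([cv2.resize(j[140:260,215:345],(390,360),interpolation=2),cv2.resize(i[130:330,170:386],(390,360),interpolation=2)])*1)
E
```

```text
(no output)
```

View pics/c2.png

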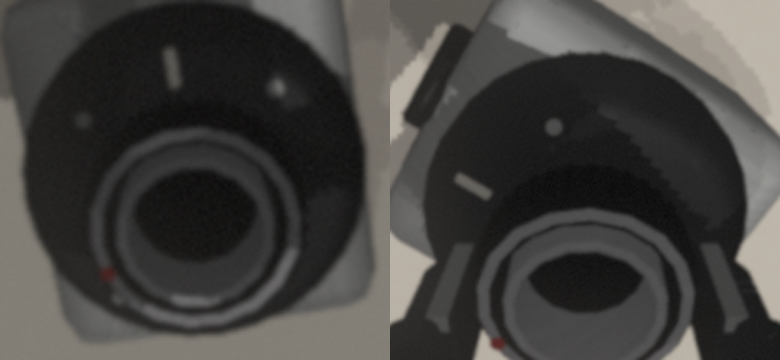

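The ring has turned with the gripper: the red mark sits at the same place relative to the fingers, with the grinder turned about 48°. No stop yet after three clicks. Next I check just past click 4.

arm_command([
  {"dx": 0, "dy": 0, "dz": 0, "twist": 5},
  {"dx": 0, "dy": 0, "dz": 0, "twist": 9},
  {"dx": 0, "dy": 0, "dz": 0, "twist": 11},
  {"dx": 0, "dy": 0, "dz": 0, "twist": 12},
  {"dx": 0, "dy": 0, "dz": 0, "twist": 12},
])

```text
clock: 10.1
ee_pos: [0.4223, -0.05, 0.1556]
ee_rot: [2.043, 2.384, -0.001]
force: [-2.2, -3.9, 6.6]
finger_gap: 0.657
gripper_force: 65.3
```

```bash
python3 r.py
```

```text
[[-8.807 -8.812 -8.815 -8.816 -8.812]
 [-0.031 -0.039 -0.039  0.009  0.038]
 [ 0.042  0.008  0.002  0.003  0.004]] [-8.813 -0.013  0.012] [ 0.422 -0.05   0.156] [-2.364 -4.221  6.9  ] [-0.572  0.189  0.038] -0.5334754049765252 0.6567597844802772 65.28697094880044 10.3
```

arm_command([
  {"dx": 0, "dy": 0, "dz": 0, "twist": 2},
  {"dx": 0, "dy": 0, "dz": 0, "twist": 2},
  {"dx": 0, "dy": 0, "dz": 0, "twist": 2},
])

```text
clock: 10.6
ee_pos: [0.4223, -0.05, 0.1556]
ee_rot: [2.084, 2.348, -0.001]
force: [-2.2, -3.6, 6.6]
finger_gap: 0.657
gripper_force: 65.3
```

```bash
python3 r.py
```

```text
[[-6.816 -6.815 -6.816 -6.817 -6.818]
 [ 0.006 -0.01   0.004 -0.025  0.037]
 [ 0.012  0.009  0.009  0.009  0.009]] [-6.816  0.002  0.01 ] [ 0.422 -0.05   0.156] [-1.544 -4.062  6.882] [-0.645  0.223  0.037] -0.49864214844593374 0.6577892861194755 65.28547363355756 10.8
```

arm_command([
  {"dx": 0, "dy": 0, "dz": 0, "twist": 5},
  {"dx": 0, "dy": 0, "dz": 0, "twist": 9},
  {"dx": 0, "dy": 0, "dz": 0, "twist": 12},
  {"dx": 0, "dy": 0, "dz": 0, "twist": 13},
  {"dx": 0, "dy": 0, "dz": 0, "twist": 13},
])

```text
clock: 11.3
ee_pos: [0.4221, -0.05, 0.1556]
ee_rot: [2.336, 2.098, -0.001]
force: [-4.1, -4.1, 6.9]
finger_gap: 0.657
gripper_force: 65.3
```

```bash
python3 r.py
```

```text
[[6.156 6.148 6.15  6.147 6.153]
 [0.06  0.044 0.047 0.07  0.109]
 [0.133 0.099 0.091 0.091 0.091]] [6.151 0.066 0.101] [ 0.422 -0.05   0.156] [-1.98  -2.867  7.213] [-0.733  0.3    0.109] -0.2719570048286302 0.6589103606793794 65.32122750068083 11.5
```

arm_command([
  {"dx": 0, "dy": 0, "dz": 0, "twist": 1},
  {"dx": 0, "dy": 0, "dz": 0, "twist": 2},
  {"dx": 0, "dy": 0, "dz": 0, "twist": 2},
])

```text
clock: 11.8
ee_pos: [0.4221, -0.0501, 0.1556]
ee_rot: [2.373, 2.056, -0.001]
force: [-3.1, -4.1, 7.5]
finger_gap: 0.657
gripper_force: 65.3
```

```bash
python3 r.py
```

```text
[[ 8.184  8.181  8.181  8.181  8.181]
 [-0.061 -0.004 -0.026 -0.017 -0.001]
 [-0.001 -0.031 -0.033 -0.031 -0.03 ]] [ 8.182 -0.022 -0.025] [ 0.422 -0.05   0.156] [-2.982 -4.219  5.499] [-0.665  0.32  -0.001] -0.23665027119361134 0.6556523803982524 65.30315944226459 12.0
```

arm_command([
  {"dx": 0, "dy": 0, "dz": 0, "twist": 5},
  {"dx": 0, "dy": 0, "dz": 0, "twist": 9},
  {"dx": 0, "dy": 0, "dz": 0, "twist": 12},
  {"dx": 0, "dy": 0, "dz": 0, "twist": 13},
  {"dx": 0, "dy": 0, "dz": 0, "twist": 13},
])

```text
clock: 12.5
ee_pos: [0.422, -0.0501, 0.1556]
ee_rot: [2.588, 1.777, -0.001]
force: [-2.7, -3.4, 5.4]
finger_gap: 0.661
gripper_force: 65.4
```

```bash
python3 r.py
```

```text
[[21.038 21.023 21.015 21.014 21.014]
 [ 0.52   0.472  0.479  0.51   0.468]
 [ 0.541  0.497  0.487  0.485  0.484]] [21.021  0.49   0.499] [ 0.422 -0.05   0.156] [-2.253 -3.89   7.319] [-0.687  0.285  0.468] -0.01147729623515759 0.6579506098291491 65.4070317739388 12.7
```

Torque steps up to 0.49 N m at about 90° (click 6), so this is the stop, roughly 1° past touching. Now back off five clicks.

arm_command([
  {"dx": 0, "dy": 0, "dz": 0, "twist": -7},
  {"dx": 0, "dy": 0, "dz": 0, "twist": -15},
  {"dx": 0, "dy": 0, "dz": 0, "twist": -23},
  {"dx": 0, "dy": 0, "dz": 0, "twist": -31},
  {"dx": 0, "dy": 0, "dz": 0, "twist": -39},
  {"dx": 0, "dy": 0, "dz": 0, "twist": -47},
  {"dx": 0, "dy": 0, "dz": 0, "twist": -55},
  {"dx": 0, "dy": 0, "dz": 0, "twist": -63},
  {"dx": 0, "dy": 0, "dz": 0, "twist": -70},
  {"dx": 0, "dy": 0, "dz": 0, "twist": -75},
  {"dx": 0, "dy": 0, "dz": 0, "twist": -77},
  {"dx": 0, "dy": 0, "dz": 0, "twist": -77},
])

```text
clock: 13.9
ee_pos: [0.4226, -0.0497, 0.1556]
ee_rot: [0.924, 3.0, -0.001]
force: [-0.7, -2.2, 6.4]
finger_gap: 0.654
gripper_force: 65.3
```

```bash
python3 r.py
```

```text
[[-55.778 -55.759 -55.751 -55.752 -55.754]
 [ -0.028  -0.098  -0.093  -0.092  -0.049]
 [ -0.141  -0.071  -0.056  -0.053  -0.053]] [-55.759  -0.072  -0.075] [ 0.423 -0.05   0.156] [-0.438 -1.13   6.079] [-0.171  0.06  -0.049] -1.3536002813384458 0.6554934415809849 65.25756413117051 14.1
```

arm_command([
  {"dx": 0, "dy": 0, "dz": 0, "twist": 0},
  {"dx": 0, "dy": 0, "dz": 0, "twist": 0},
  {"dx": 0, "dy": 0, "dz": 0, "twist": 0},
  {"dx": 0, "dy": 0, "dz": 0, "twist": 0},
  {"dx": 0, "dy": 0, "dz": 0, "twist": 0},
  {"dx": 0, "dy": 0, "dz": -0.02, "twist": 0},
  {"dx": 0, "dy": 0, "dz": -0.06, "twist": 0},
  {"dx": 0, "dy": 0, "dz": -0.1, "twist": -8},
  {"dx": 0, "dy": 0, "dz": -0.115, "twist": -16},
  {"dx": 0, "dy": 0, "dz": -0.115, "twist": -16},
  {"dx": 0, "dy": 0, "dz": -0.115, "twist": -16},
], hand=1)

```text
clock: 15.2
ee_pos: [0.4214, -0.0489, 0.2694]
ee_rot: [-0.504, -3.1, -0.0]
force: [-1.0, 0.3, 0.5]
finger_gap: 1.0
gripper_force: 0.0
```

```bash
python3 - <<'E'
from h import *
np.set_printoptions(precision=4,suppress=True)
s=env.get_state();im=env.get_image('wrist');cv2.imwrite('pics/w3.png',im)
print(s['ee_pos'],s['ee_rot'],s['qpos'],s['finger_gap'])
for t,z in(('throat',.163),('ring_grip',.16)):
  for q in env.pinpoint('wrist',t): print(t,q['point'],q['p'],atz(ray('wrist',q['point'],s),z))
j=cv2.imread('pics/w1.png')
cv2.imwrite('pics/c3.png',np.hstack([cv2.resize(k[140:260,215:345],(390,360),interpolation=2) for k in(j,im)]))
P=[.448,.284,.2]; R=Ro.from_rotvec(s['ee_rot']).as_matrix(); print(move(P,s),R)
E
```

```text
[ 0.4214 -0.0489  0.2694] [-0.5044 -3.1002 -0.0002] [-0.3803  0.2251  1.8822  0.      1.0349 -1.6286] 1.0002542426630796
throat [273.6, 220.2] 0.83 [ 0.4227 -0.0541  0.163 ]
ring_grip [279.7, 215.4] 0.97 [ 0.4215 -0.0488  0.16  ]
[0.0803 0.3242 0.0694] [[-0.9484  0.317  -0.0006]
 [ 0.317   0.9484  0.0002]
 [ 0.0006  0.     -1.    ]]
```

View pics/c3.png

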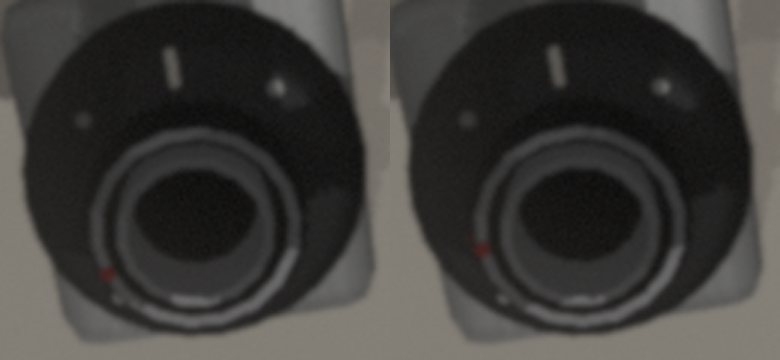

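The red mark has moved one click (about 15°) clockwise from its starting place, (108,273) to (482,248) in the crops. So the ring is at five clicks, from an initial six. Next, the hopper.

arm_command([
  {"dx": 0.08, "dy": 0.324, "dz": 0, "twist": 0},
  {"dx": 0.08, "dy": 0.324, "dz": 0, "twist": 0},
  {"dx": 0.08, "dy": 0.324, "dz": 0, "twist": 0},
  {"dx": 0.08, "dy": 0.324, "dz": 0, "twist": 0},
  {"dx": 0.08, "dy": 0.324, "dz": 0, "twist": 0},
  {"dx": 0.08, "dy": 0.324, "dz": 0, "twist": 0},
  {"dx": 0.08, "dy": 0.324, "dz": 0.03, "twist": 0},
  {"dx": 0.08, "dy": 0.324, "dz": 0.06, "twist": 0},
  {"dx": 0.08, "dy": 0.324, "dz": 0.06, "twist": 0},
  {"dx": 0.08, "dy": 0.324, "dz": 0.06, "twist": 0},
])

```text
clock: 16.35
ee_pos: [0.447, 0.2831, 0.2086]
ee_rot: [-0.501, -3.098, 0.003]
force: [0.5, 0.3, 1.2]
finger_gap: 1.003
gripper_force: 0.0
```

```bash
python3 - <<'E'
from h import *
np.set_printoptions(precision=4,suppress=True)
s=env.get_state();im=env.get_image('wrist');cv2.imwrite('pics/w4.png',im)
print(s['ee_pos'],s['ee_rot'],s['qpos'],s['finger_gap'])
for q in env.pinpoint('wrist','hopper'): print(q['point'],q['p'],atz(ray('wrist',q['point'],s),0))
for q in env.masks_of('wrist','hopper'): 
  r=q['rect'];print(r,q['p'])
m=env.camera_model('wrist');T=np.array(m['T_tool_cam']);R=Ro.from_rotvec(s['ee_rot']).as_matrix()
def proj(P):
  c=np.linalg.inv(T)@np.append(R.T@(P-s['ee_pos']),1); c=c[:3]; r=np.hypot(c[0],c[1]); th=np.arctan2(r,c[2]); return [m['cx']+m['fx']*th*c[0]/r, m['cy']+m['fy']*th*c[1]/r]
a=np.linspace(0,2*np.pi,60)
for X in(np.array([.448,.284]),):
  for z,rad in((.08,.031),(.0,.0155)):
    p=np.array([proj([X[0]+rad*np.cos(t),X[1]+rad*np.sin(t),z]) for t in a]).round().astype(int); cv2.polylines(im,[p],True,(0,255,0) if z else (0,0,255),1)
cv2.imwrite('pics/c4.png',im)
E
```

```text
[0.447  0.2831 0.2086] [-0.5006 -3.0981  0.0032] [ 0.3533  0.4546  1.7117 -0.0002  0.9792 -0.897 ] 1.002526004878249
[285.9, 182.1] 0.8 [0.4468 0.2899 0.    ]
[433.7, 178.7] 0.71 [ 0.4935  0.4524 -0.    ]
[247.0, 161.9, 75.5, 84.3] 0.91
[424.3, 160.6, 69.3, 67.8] 0.81
```

View pics/c4.png

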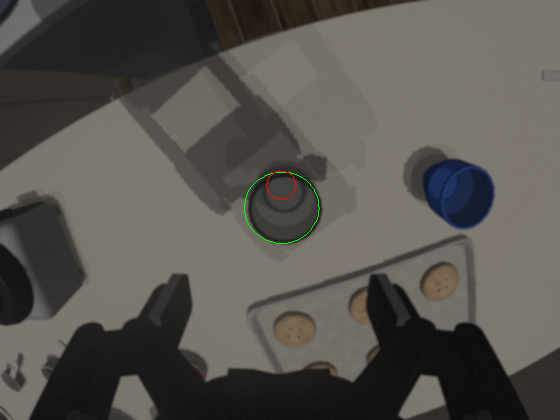

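The wrist view shows the smoky cup's rim at about (284,209), within 2 px of the predicted circle. The blue look-alike is at (459,193). Lowering and gripping.

arm_command([
  {"dx": -0.002, "dy": 0.003, "dz": 0.04, "twist": 0},
  {"dx": -0.002, "dy": 0.003, "dz": 0.08, "twist": 0},
  {"dx": -0.002, "dy": 0.003, "dz": 0.11, "twist": 0},
  {"dx": -0.002, "dy": 0.003, "dz": 0.135, "twist": 0},
  {"dx": -0.002, "dy": 0.003, "dz": 0.144, "twist": 0},
  {"dx": -0.002, "dy": 0.003, "dz": 0.144, "twist": 0},
  {"dx": -0.002, "dy": 0.003, "dz": 0.144, "twist": 0},
])

```text
clock: 17.2
ee_pos: [0.4519, 0.2859, 0.0672]
ee_rot: [0.501, 3.099, 0.002]
force: [0.2, -0.2, 0.5]
finger_gap: 1.004
gripper_force: 0.0
```

arm_command([
  {"dx": 0, "dy": 0, "dz": 0, "twist": 0},
  {"dx": 0, "dy": 0, "dz": 0, "twist": 0},
  {"dx": 0, "dy": 0, "dz": 0, "twist": 0},
  {"dx": 0, "dy": 0, "dz": 0, "twist": 0},
  {"dx": 0, "dy": 0, "dz": 0, "twist": 0},
  {"dx": 0, "dy": 0, "dz": 0, "twist": 0},
  {"dx": 0, "dy": 0, "dz": 0, "twist": 0},
  {"dx": 0, "dy": 0, "dz": 0, "twist": 0},
], hand=0, grip_force=25)

```text
clock: 18.0
ee_pos: [0.4517, 0.2862, 0.0676]
ee_rot: [0.499, 3.099, 0.002]
force: [-0.3, -0.7, 5.4]
finger_gap: 0.732
gripper_force: 26.3
```

```bash
python3 - <<'E'
from h import *
np.set_printoptions(precision=4,suppress=True)
s=env.get_state();print(s['ee_pos'],s['ee_rot'],s['force'],s['torque'],s['finger_gap'],s['gripper_force'])
im=env.get_image('wrist');cv2.imwrite('pics/w5.png',im)
for q in env.masks_of('wrist','hopper'): print(q['rect'],q['p'])
E
```

```text
[0.4517 0.2862 0.0676] [0.4991 3.0987 0.0022] [-0.2732 -0.7469  5.4139] [-0.1975  0.0471 -0.0316] 0.7321635710787497 26.25181496143341
[491.2, 195.0, 67.3, 112.1] 0.82
[209.3, 212.1, 140.7, 150.2] 0.58
```

arm_command([
  {"dx": 0, "dy": 0, "dz": -0.01, "twist": 0},
  {"dx": 0, "dy": 0, "dz": -0.03, "twist": 0},
  {"dx": 0, "dy": 0, "dz": -0.07, "twist": 0},
  {"dx": 0, "dy": 0, "dz": -0.12, "twist": 0},
  {"dx": 0, "dy": 0, "dz": -0.16, "twist": 0},
  {"dx": 0, "dy": 0, "dz": -0.19, "twist": 0},
  {"dx": 0, "dy": 0, "dz": -0.2, "twist": 0},
  {"dx": 0, "dy": 0, "dz": -0.2, "twist": 0},
])

```text
clock: 18.9
ee_pos: [0.4511, 0.286, 0.2676]
ee_rot: [0.499, 3.098, 0.003]
force: [-0.3, -0.4, -2.4]
finger_gap: 0.731
gripper_force: 28.0
```

arm_command([
  {"dx": -0.005, "dy": -0.02, "dz": 0, "twist": 0},
  {"dx": -0.014, "dy": -0.06, "dz": 0, "twist": 0},
  {"dx": -0.024, "dy": -0.1, "dz": 0, "twist": 0},
  {"dx": -0.034, "dy": -0.14, "dz": 0, "twist": 0},
  {"dx": -0.043, "dy": -0.18, "dz": 0, "twist": 0},
  {"dx": -0.053, "dy": -0.22, "dz": 0, "twist": 0},
  {"dx": -0.062, "dy": -0.26, "dz": 0, "twist": 0},
  {"dx": -0.072, "dy": -0.3, "dz": 0, "twist": 0},
  {"dx": -0.077, "dy": -0.32, "dz": 0, "twist": 0},
  {"dx": -0.0785, "dy": -0.328, "dz": 0, "twist": 0},
  {"dx": -0.0785, "dy": -0.328, "dz": 0, "twist": 0},
  {"dx": -0.0785, "dy": -0.328, "dz": 0, "twist": 0},
])

```text
clock: 20.1
ee_pos: [0.4214, -0.0492, 0.265]
ee_rot: [-0.499, -3.099, -0.002]
force: [0.8, 0.8, -1.3]
finger_gap: 0.731
gripper_force: 28.1
```

```bash
python3 - <<'E'
from h import *
np.set_printoptions(precision=4,suppress=True)
s=env.get_state();print(s['ee_pos'],s['ee_rot'],s['force'],s['torque'],s['finger_gap'],s['gripper_force'],s['clock'])
print(move([.4222,-.0498,s['ee_pos'][2]],s))
im=env.get_image('wrist');b=env.get_image('side')
cv2.imwrite('pics/c6.png',np.hstack([im[100:360,130:430],cv2.resize(b[130:260,250:400],(300,260),interpolation=2)]))
m=env.camera_model('wrist');T=np.array(m['T_tool_cam'])
def proj(c):
  c=(np.linalg.inv(T)@np.append(c,1))[:3]; r=np.hypot(c[0],c[1]); th=np.arctan2(r,c[2]); return [m['cx']+m['fx']*th*c[0]/r, m['cy']+m['fy']*th*c[1]/r]
# expected rim circle if centred: rim at tool z = -(0.08-0.0665)
a=np.linspace(0,2*np.pi,60)
p=np.array([proj([.031*np.cos(t),.031*np.sin(t),-.0135]) for t in a]).round().astype(int); cv2.polylines(im,[p],True,(0,255,0),1)
cv2.imwrite('pics/c6.png',np.hstack([cv2.resize(im[180:380,180:380],(400,400),interpolation=2),cv2.resize(b[120:270,250:400],(400,400),interpolation=2)]))
E
```

```text
[ 0.4214 -0.0492  0.265 ] [-0.4994 -3.0992 -0.0018] [ 0.8219  0.7864 -1.3275] [ 0.0207  0.0312 -0.0271] 0.7308558186455554 28.10649286955595 20.1
[-0.001  -0.0003 -0.    ]
```

View pics/c6.png

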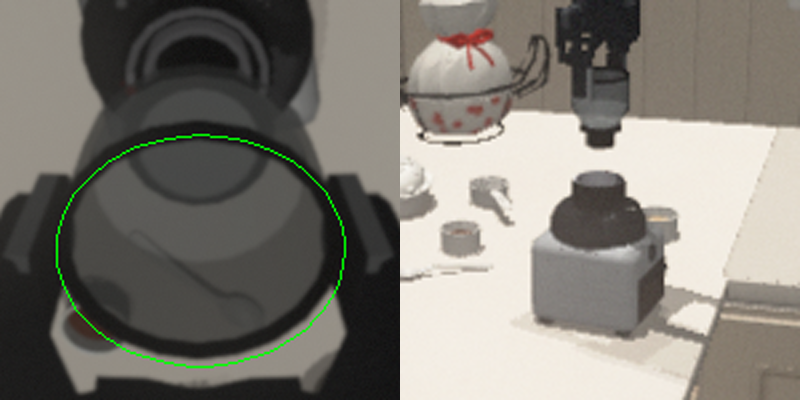

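```bash
python3 - <<'E'
from h import *
from scipy.optimize import least_squares
m=env.camera_model('wrist');Ti=np.linalg.inv(np.array(m['T_tool_cam']))
a=np.linspace(0,2*np.pi,200)
def ext(c):
  P=np.c_[c[0]+.031*np.cos(a),c[1]+.031*np.sin(a),np.full(200,c[2]),np.ones(200)]@Ti.T
  r=np.hypot(P[:,0],P[:,1]);th=np.arctan2(r,P[:,2]);u=m['cx']+m['fx']*th*P[:,0]/r;v=m['cy']+m['fy']*th*P[:,1]/r
  return np.array([u.min(),u.max(),v.min(),v.max()])
obs=np.array([62,338,123,357])/2+180
r=least_squares(lambda c:ext(c)-obs,[0,0,-.0135],x_scale=.001);print(r.x,r.fun,ext([0,0,-.0135])*2-360)
E
```

```text
[-6.88239668e-05  9.54301280e-05 -9.31984900e-03] [-1.233422    1.23465947  1.31952183 -1.74243082] [ 55.52212294 343.69538892 134.37368978 365.16191567]
```

The hopper is centred in the jaws, upright and over the throat. Lowering.

arm_command([
  {"dx": -0.001, "dy": 0, "dz": 0.01, "twist": 0},
  {"dx": -0.001, "dy": 0, "dz": 0.02, "twist": 0},
  {"dx": -0.001, "dy": 0, "dz": 0.026, "twist": 0},
  {"dx": -0.001, "dy": 0, "dz": 0.029, "twist": 0},
  {"dx": -0.001, "dy": 0, "dz": 0.031, "twist": 0},
  {"dx": -0.001, "dy": 0, "dz": 0.033, "twist": 0},
  {"dx": -0.001, "dy": 0, "dz": 0.034, "twist": 0},
  {"dx": -0.001, "dy": 0, "dz": 0.034, "twist": 0},
])

```text
clock: 21.0
ee_pos: [0.4231, -0.0506, 0.2318]
ee_rot: [0.5, 3.101, -0.0]
force: [0.4, 0.2, -0.8]
finger_gap: 0.731
gripper_force: 28.1
```

arm_command([
  {"dx": 0, "dy": 0, "dz": 0.001, "twist": 0},
  {"dx": 0, "dy": 0, "dz": 0.002, "twist": 0},
  {"dx": 0, "dy": 0, "dz": 0.003, "twist": 0},
  {"dx": 0, "dy": 0, "dz": 0.003, "twist": 0},
])

```text
clock: 21.4
ee_pos: [0.423, -0.0506, 0.2287]
ee_rot: [-0.5, -3.101, -0.0]
force: [0.1, -0.5, -0.4]
finger_gap: 0.731
gripper_force: 28.1
```

arm_command([
  {"dx": 0.0005, "dy": 0.0005, "dz": 0.001, "twist": 0},
  {"dx": 0.0005, "dy": 0.0005, "dz": 0.002, "twist": 0},
  {"dx": 0.0005, "dy": 0.0005, "dz": 0.003, "twist": 0},
  {"dx": 0.0005, "dy": 0.0005, "dz": 0.004, "twist": 0},
  {"dx": 0.0005, "dy": 0.0005, "dz": 0.004, "twist": 0},
])

```text
clock: 21.9
ee_pos: [0.4226, -0.0499, 0.2247]
ee_rot: [-0.5, -3.101, -0.0]
force: [-0.2, 0.6, -0.9]
finger_gap: 0.73
gripper_force: 28.1
```

arm_command([
  {"dx": 0, "dy": 0, "dz": 0.001, "twist": 0},
  {"dx": 0, "dy": 0, "dz": 0.002, "twist": 0},
  {"dx": 0, "dy": 0, "dz": 0.003, "twist": 0},
  {"dx": 0, "dy": 0, "dz": 0.003, "twist": 0},
])

```text
clock: 22.3
ee_pos: [0.4226, -0.0499, 0.2217]
ee_rot: [-0.5, -3.101, -0.0]
force: [0.1, -0.2, -1.3]
finger_gap: 0.729
gripper_force: 28.1
```

No contact at the rim, so it has entered. Continuing gently.

arm_command([
  {"dx": 0, "dy": 0, "dz": 0.001, "twist": 0},
  {"dx": 0, "dy": 0, "dz": 0.002, "twist": 0},
  {"dx": 0, "dy": 0, "dz": 0.003, "twist": 0},
  {"dx": 0, "dy": 0, "dz": 0.004, "twist": 0},
  {"dx": 0, "dy": 0, "dz": 0.004, "twist": 0},
])

```text
clock: 22.8
ee_pos: [0.4226, -0.0499, 0.2177]
ee_rot: [-0.5, -3.101, -0.0]
force: [-0.5, -0.3, -0.3]
finger_gap: 0.727
gripper_force: 28.1
```

arm_command([
  {"dx": 0, "dy": 0, "dz": 0.001, "twist": 0},
  {"dx": 0, "dy": 0, "dz": 0.002, "twist": 0},
  {"dx": 0, "dy": 0, "dz": 0.002, "twist": 0},
])

```text
clock: 23.1
ee_pos: [0.4226, -0.0499, 0.2157]
ee_rot: [-0.5, -3.101, -0.0]
force: [-0.3, 0.5, -0.6]
finger_gap: 0.73
gripper_force: 28.1
```

arm_command([
  {"dx": 0, "dy": 0, "dz": 0.001, "twist": 0},
  {"dx": 0, "dy": 0, "dz": 0.002, "twist": 0},
  {"dx": 0, "dy": 0, "dz": 0.002, "twist": 0},
])

```text
clock: 23.4
ee_pos: [0.4226, -0.0499, 0.2137]
ee_rot: [-0.5, -3.101, -0.0]
force: [0.4, -0.2, -1.0]
finger_gap: 0.726
gripper_force: 28.1
```

arm_command([
  {"dx": 0, "dy": 0, "dz": 0.001, "twist": 0},
  {"dx": 0, "dy": 0, "dz": 0.0015, "twist": 0},
  {"dx": 0, "dy": 0, "dz": 0.0015, "twist": 0},
])

```text
clock: 23.7
ee_pos: [0.4228, -0.05, 0.2126]
ee_rot: [0.5, 3.101, -0.0]
force: [-0.6, 0.8, 3.1]
finger_gap: 0.726
gripper_force: 28.4
```

The flange meets the collar at the expected height (0.2126 − 0.0676 = 0.145) with about 4 N. Releasing and lifting.

arm_command([
  {"dx": 0, "dy": 0, "dz": 0, "twist": 0},
  {"dx": 0, "dy": 0, "dz": 0, "twist": 0},
  {"dx": 0, "dy": 0, "dz": 0, "twist": 0},
  {"dx": 0, "dy": 0, "dz": 0, "twist": 0},
  {"dx": 0, "dy": 0, "dz": 0, "twist": 0},
  {"dx": 0, "dy": 0, "dz": -0.02, "twist": 0},
  {"dx": 0, "dy": 0, "dz": -0.05, "twist": 0},
  {"dx": 0, "dy": 0, "dz": -0.09, "twist": 0},
  {"dx": 0, "dy": 0, "dz": -0.1, "twist": 0},
  {"dx": 0, "dy": 0, "dz": -0.1, "twist": 0},
], hand=1)

```text
clock: 24.7
ee_pos: [0.4236, -0.0503, 0.3138]
ee_rot: [0.499, 3.097, -0.002]
force: [0.0, 0.3, -0.8]
finger_gap: 1.004
gripper_force: 0.0
```

```bash
python3 - <<'E'
from h import *
s=env.get_state();print(s['ee_pos'],s['force'],s['finger_gap'],s['clock'])
a=env.get_image('wrist');b=env.get_image('side')
cv2.imwrite('pics/c7.png',np.hstack([cv2.resize(a[80:300,170:390],(400,400),interpolation=2),cv2.resize(b[120:270,250:400],(400,400),interpolation=2)]))
for c in('side','top'):
  env.get_image(c);print(c,[(q['point'],q['p']) for q in env.pinpoint(c,'hopper')])
E
```

```text
[ 0.42360929 -0.05025283  0.31380225] [ 0.04268678  0.30293111 -0.78806213] 1.0042509696483037 24.7
side [([244.2, 325.8], 0.7), ([322.3, 190.7], 0.68)]
top [([142.2, 232.3], 0.7)]
```

View pics/c7.png

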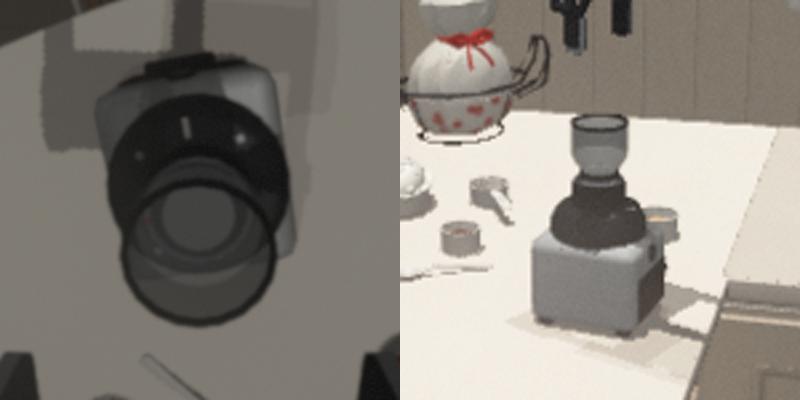

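The hopper stands upright in the throat, its flange on the collar at side crop (600,178). The fingers are clear. Handing in.

```bash
python3 -c "
from workcell import env
print(env.job_done())"
```

```text
the job is handed in; nothing more can be done
None
```

The ring was turned clockwise to the burr stop (0.49 N m, about 1° past touching) and backed off to five clicks, the hopper is seated upright in the throat, and the job is handed in at about 25 s; the hand-in returned no verdict.

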